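Set out four beakers by size beside the hotplate

TASK

Set the bench up for the heating series: stand the four glass beakers on the wire gauzes, one on each, in order of size, with the smallest on the gauze nearest the hotplate and the largest on the one farthest from it. Centre each beaker on the white ceramic disc, upright, and set it down gently without tipping or dropping any; leave the wash bottle where it is.

Things in the scene. Friction and masses are not known exactly. Their poses are not given: they have to be found in the camera images.
- beaker_25: the smallest of the four beakers: empty clear-glass low-form beaker, straight-sided, 34 mm outer diameter (about 3 mm more over the thin rim bead, 5 mm for the little pouring lip), 50 mm tall, wall 2.5 mm, about 22 g, with white graduation lines and a white writing patch. Loose, stands upright on the bench between the robot and the row of gauzes, turned any way round. Origin at the centre of its underside, z up its axis.
- beaker_50: the second smallest of the four beakers: empty clear-glass low-form beaker, straight-sided, 42 mm outer diameter (about 3 mm more over the thin rim bead, 5 mm for the little pouring lip), 60 mm tall, wall 2.5 mm, about 34 g, with white graduation lines and a white writing patch. Loose, stands upright on the bench between the robot and the row of gauzes, turned any way round. Origin at the centre of its underside, z up its axis.
- beaker_100: the second largest of the four beakers: empty clear-glass low-form beaker, straight-sided, 50 mm outer diameter (about 3 mm more over the thin rim bead, 5 mm for the little pouring lip), 70 mm tall, wall 2.5 mm, about 52 g, with white graduation lines and a white writing patch. Loose, stands upright on the bench between the robot and the row of gauzes, turned any way round. Origin at the centre of its underside, z up its axis.
- beaker_150: the largest of the four beakers: empty clear-glass low-form beaker, straight-sided, 60 mm outer diameter (about 3 mm more over the thin rim bead, 5 mm for the little pouring lip), 80 mm tall, wall 2.5 mm, about 75 g, with white graduation lines and a white writing patch. Loose, stands upright on the bench between the robot and the row of gauzes, turned any way round. Origin at the centre of its underside, z up its axis.
- gauze_1: wire gauze, the leftmost (largest y) of four alike that lie side by side in one row across the bench, left and right as the robot sees it: a 100 mm square of steel mesh 2 mm thick with a round white ceramic centre 72 mm across, whose flat top is 3 mm above the bench. Does not move. Origin at its centre, at bench level, z up; the row runs roughly along its y, neighbouring centres are about 112 mm apart.
- gauze_2: wire gauze, the second from the left of four alike that lie side by side in one row across the bench, left and right as the robot sees it: a 100 mm square of steel mesh 2 mm thick with a round white ceramic centre 72 mm across, whose flat top is 3 mm above the bench. Does not move. Origin at its centre, at bench level, z up; the row runs roughly along its y, neighbouring centres are about 112 mm apart.
- gauze_3: wire gauze, the third from the left of four alike that lie side by side in one row across the bench, left and right as the robot sees it: a 100 mm square of steel mesh 2 mm thick with a round white ceramic centre 72 mm across, whose flat top is 3 mm above the bench. Does not move. Origin at its centre, at bench level, z up; the row runs roughly along its y, neighbouring centres are about 112 mm apart.
- gauze_4: wire gauze, the rightmost (smallest y) of four alike that lie side by side in one row across the bench, left and right as the robot sees it: a 100 mm square of steel mesh 2 mm thick with a round white ceramic centre 72 mm across, whose flat top is 3 mm above the bench. Does not move. Origin at its centre, at bench level, z up; the row runs roughly along its y, neighbouring centres are about 112 mm apart.
- hotplate: electric hotplate that stands on the bench off one end of the row of gauzes, the left end (y about +0.5 m) in some starts and the right end (y about -0.5 m) in others: white case 200 x 200 mm, teal front panel with a black knob towards the robot, steel top with a dark round heating plate, 106 mm high in all. Fixed. Origin at the centre of its underside. Off the other end of the row stands a wooden test-tube rack, 130 mm high with its tubes, also fixed.
- wash_bottle: white plastic wash bottle with a blue cap and bent spout, 72 mm across, 190 mm high, about 0.4 kg, loose, standing at the left (y about +0.36 m), just outside the leftmost beaker's starting place. Not to be moved. Origin at the centre of its underside. (A white mortar with pestle and a pair of steel tongs lie beyond the row, on the side away from the robot; they have no part in the job.)
Things that resemble listed ones, but are neither listed nor needed, are in the scene too. Leave any black or blue look-alike of the beaker_100 alone.

How it is judged (in metres and radians):
At the end, for the whole second after the job is handed in: Each beaker stands upright (within about 5 degrees), released and at rest on its own gauze, its centre within 15 mm of the centre of the white disc; counted from the hotplate's end of the row the beakers are smallest, second smallest, second largest, largest (((world y of hotplate above 0 m and horizontal distance between beaker_25 and gauze_1 below 0.015 m and horizontal distance between beaker_50 and gauze_2 below 0.015 m and horizontal distance between beaker_100 and gauze_3 below 0.015 m and horizontal distance between beaker_150 and gauze_4 below 0.015 m) or (world y of hotplate below 0 m and horizontal distance between beaker_25 and gauze_4 below 0.015 m and horizontal distance between beaker_50 and gauze_3 below 0.015 m and horizontal distance between beaker_100 and gauze_2 below 0.015 m and horizontal distance between beaker_150 and gauze_1 below 0.015 m)) and height (world z) of each of beaker_25, beaker_50, beaker_100, beaker_150 below 0.007 m and angle between each of beaker_25, beaker_50, beaker_100, beaker_150's own z axis and vertical below 0.08 rad and linear speed of each of beaker_25, beaker_50, beaker_100, beaker_150 below 0.02 m/s and contact force between each of beaker_25, beaker_50, beaker_100, beaker_150 and the fingers below 0.05 N); the robot touches nothing.
It fails at once if a beaker is tipped over (leans more than about 45 degrees) (angle between any of beaker_25, beaker_50, beaker_100, beaker_150's own z axis and vertical above 0.8 rad).
It fails at once if a beaker is dropped or slammed down (reaches the bench or a gauze at more than 0.6 m/s, as after a fall of about 2 cm) ((height (world z) of beaker_25 below 0.02 m and linear speed of beaker_25 above 0.6 m/s) or (height (world z) of beaker_50 below 0.02 m and linear speed of beaker_50 above 0.6 m/s) or (height (world z) of beaker_100 below 0.02 m and linear speed of beaker_100 above 0.6 m/s) or (height (world z) of beaker_150 below 0.02 m and linear speed of beaker_150 above 0.6 m/s)).
It fails at once if the wash bottle is moved by more than 3 cm (distance of wash_bottle from where it was at the start of the episode above 0.03 m).
It also fails if it takes over 120 s, if anything falls off the work surface, if the arm or the gripper's body presses on something with over 40 N, if the wrist force passes 120 N, or if a joint passes its speed limit or range.

ROBOT

A 6-joint arm with a two-finger parallel gripper is mounted at the origin on the work surface. World frame = base frame: x ahead of the robot, y to its left, z up, the work surface at z = 0. Lengths are in m, angles in degrees, forces in N, time in s.
With the tool pointing down it reaches from about 0.35 to 0.875 m from the base axis. Payload 4.2 kg.
Tool frame: the origin (TCP) lies midway between the tips of the shut fingers; the grasp point (between the pads) lies 19 mm behind it; z points along the fingers, y is the line along which they close (so a half turn about z gives the same grasp; the last joint's range is limited). The gripper opens to 87 mm and grips with 3 to 60 N. Pads are 19 mm wide; open, the fingers measure 117 mm over their backs; the gripper's body (75 mm by 190 mm) begins 51 mm behind the grasp point.
Start: joints at [-56.23, 22.042, 0.453, 0, -68.411, -14.817], TCP at [0.203, -0.591, 0.223] pointing down, gripper open.
Joint ranges: [-179.83, 179.83], [-69.29, 118.12], [-61.27, 80.66], [-181.25, 117.63], [-171.15, -9.14], [-177.46, 177.46]. Speed limits (degrees/s): [159.86, 159.86, 180, 180, 180, 180].

INTERFACE

Orientations are given as [roll, pitch, yaw] about the fixed x, y, z axes, in that order (R = Rz(yaw) Ry(pitch) Rx(roll)).
In Python, from workcell import env gives the robot as it stands. The module is installed in compiled form; this text tells all that it offers. Calls block until the motion is done:
- env.goto(position, orientation): joint-space move of the TCP to a pose.
- env.move_straight(position, rotation=None, rate=0.15, force_limit=None): straight line of the TCP; rotation=None keeps the orientation; rate is the mean speed in m/s. With force_limit (N) it stops when the force on the tool has changed by that much, and returns True; else False.
- env.set_joints(angles): joint-space move.
- env.gripper_to(opening, grasp_force=None): opening from 0.0 (shut) to 1.0 (fully open); grasp_force is the grip in N (None keeps the last); returns when the fingers have stopped.
- env.dwell(seconds).
- env.inverse_kinematics(position, orientation): joint angles nearest the present ones, or None.
- env.read_state(): the state.
- env.grab_frame(name): name is "scene" or "top" or "wrist"; returns a dict with "image" (400x640x3 uint8, blue, green, red), "fx", "fy", "cx", "cy" (pixels), "position" and "orientation" of the camera in the world. Camera axes: x right, y up, looking along -z (the intrinsics and any distortion apply to the point x, -y, -z); pixel columns grow to the right and rows downward; lengths in m; the calibration is good to about 2 mm. A picture is of the moment at which its call begins. There is no depth.
A pose or a line that the arm cannot do raises env.Unreachable and nothing moves.
- env.close_job(): hands the job in; it is judged then, once.
Trained networks look in a picture, given as the dict that the camera call returned (one of the last four; its "shot" number tells which), for a name from the list of things; names that differ only in an ending like _2 or _b are one class to them, and where a whole thing is asked for, a point or a joint stands for the part that bears it (a point fixed in the world has none). Each returns a list of dicts, best first, with "score" (0 to 1); they miss things now and then, are a little off and sometimes report something else, mostly with a low value. They report only what shows in the picture. A call takes as long as a camera call. They do not tell look-alikes from the thing itself.
- env.search_frame(picture, thing): "xyz" ([x, y, z] in m, in world coordinates, good to about 4 mm: the middle of the surface that is visible of it).
- env.trace(picture, thing): "mask" (400x640 bool, what is visible of it).
The state is a dict: "clock": time; "joint_positions": joint angles; "qvel": joint speeds; "joint_torque": joint torques, N m; "position": TCP position; "tool_rot": TCP orientation; "force": force on the tool from outside, world axes, zero at the start; "wrist_torque": the same for the moment, N m; "opening": opening from 0.0 (shut) to 1.0 (fully open); "finger_force": force on a finger pad.
Only numpy, scipy, OpenCV 4.12 (cv2) and the standard library are available. Lean on these libraries where they do the work, as an engineer would, in place of code of your own. Each camera call takes 0.05 s, during which the arm holds its last target. There are 200 camera calls.

## Working session

There is one attempt and no reset: what is moved stays moved. The work goes in short steps, each a Python script; the robot and the scene stay as the last script left them, time stands still between calls to the robot, and variables do not carry over. Pictures are saved under pics/ and viewed, at most 14 in all, crops included, and the job is handed in when it is done.

```bash
mkdir -p pics; python3 - <<'E'
from workcell import env
import cv2
for n in ("top","scene"):
    p=env.grab_frame(n); cv2.imwrite(f"pics/{n}0.png",p["image"])
    print(n,p["fx"],p["cx"],p["cy"],p["position"],p["orientation"],[k for k in p])
    for t in ["beaker_25","beaker_50","beaker_100","beaker_150","gauze_1","hotplate","wash_bottle"]:
        print(t,[([round(float(v),3) for v in d["xyz"]],round(d["score"],2)) for d in env.search_frame(p,t)])
print(env.read_state()["clock"])
E
```

```text
top 451.13660533031214 318.76449943855823 198.25999879130038 [ 0.41892372 -0.00584624  1.60376104] [  3.74937077  -0.36714398 -89.45862442] ['image', 'fx', 'fy', 'cx', 'cy', 'position', 'orientation', 'shot']
beaker_25 [([0.44, 0.092, 0.002], 0.77), ([0.368, 0.004, 0.002], 0.71), ([0.428, -0.089, 0.002], 0.7), ([0.352, 0.157, -0.001], 0.69), ([0.473, -0.003, -0.0], 0.67), ([0.435, -0.223, 0.009], 0.65), ([0.483, 0.186, 0.006], 0.46)]
beaker_50 [([0.44, 0.092, 0.002], 0.77), ([0.368, 0.004, 0.002], 0.71), ([0.428, -0.089, 0.002], 0.7), ([0.352, 0.157, -0.001], 0.69), ([0.473, -0.003, -0.0], 0.67), ([0.435, -0.223, 0.009], 0.65), ([0.483, 0.186, 0.006], 0.46)]
beaker_100 [([0.44, 0.092, 0.002], 0.77), ([0.368, 0.004, 0.002], 0.71), ([0.428, -0.089, 0.002], 0.7), ([0.352, 0.157, -0.001], 0.69), ([0.473, -0.003, -0.0], 0.67), ([0.435, -0.223, 0.009], 0.65), ([0.483, 0.186, 0.006], 0.46)]
beaker_150 [([0.44, 0.092, 0.002], 0.77), ([0.368, 0.004, 0.002], 0.71), ([0.428, -0.089, 0.002], 0.7), ([0.352, 0.157, -0.001], 0.69), ([0.473, -0.003, -0.0], 0.67), ([0.435, -0.223, 0.009], 0.65), ([0.
[... 909 characters left out ...]
r_100 [([0.432, -0.212, 0.044], 0.9), ([0.463, -0.006, 0.042], 0.9), ([0.361, 0.153, 0.046], 0.83), ([0.44, 0.086, 0.043], 0.67), ([0.402, 0.238, 0.031], 0.64), ([0.484, 0.176, 0.046], 0.64), ([0.429, -0.086, 0.036], 0.56)]
beaker_150 [([0.432, -0.212, 0.044], 0.9), ([0.463, -0.006, 0.042], 0.9), ([0.361, 0.153, 0.046], 0.83), ([0.44, 0.086, 0.043], 0.67), ([0.402, 0.238, 0.031], 0.64), ([0.484, 0.176, 0.046], 0.64), ([0.429, -0.086, 0.036], 0.56)]
gauze_1 [([0.601, -0.03, 0.0], 0.82), ([0.606, 0.191, 0.003], 0.81), ([0.608, 0.072, 0.0], 0.79), ([0.598, -0.144, -0.001], 0.78)]
hotplate [([0.638, 0.44, 0.101], 0.63)]
wash_bottle [([0.401, 0.356, 0.106], 0.9), ([0.43, -0.22, 0.041], 0.44)]
0.8
```

View pics/top0.png

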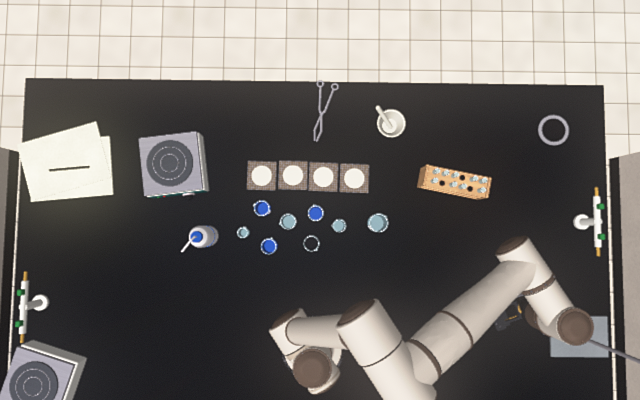

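View pics/scene0.png

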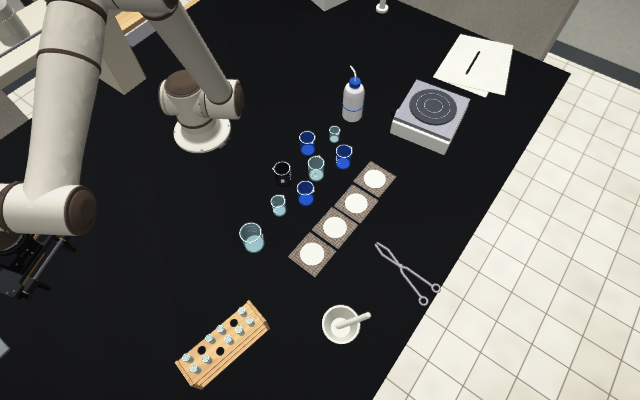

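The top view shows four clear beakers: 25 at pixel (243,232), 100 at (288,222), 50 at (339,226) and 150 at (378,222). The look-alikes are blue at (262,208), (316,213) and (268,246), and black at (311,243). The gauze discs are at (261,176), (293,175), (323,177) and (354,178). The hotplate (172,163) is at the left end, so beaker 25 goes to gauze_1 and beaker 150 to gauze_4.

Next I'll refine the positions by matching the projected cylinder silhouettes to the masks in both views.

```bash
cat > h.py <<'E'
from workcell import env
import numpy as np, cv2
from scipy.optimize import least_squares
from scipy.spatial.transform import Rotation as R
D={"beaker_25":(.034,.05),"beaker_50":(.042,.06),"beaker_100":(.05,.07),"beaker_150":(.06,.08)}
def proj(p,P):
    c=(np.asarray(P)-p["position"])@R.from_euler("xyz",p["orientation"],degrees=True).as_matrix()
    return np.c_[p["cx"]-p["fx"]*c[:,0]/c[:,2], p["cy"]+p["fy"]*c[:,1]/c[:,2]]
def ray(p,uv,z):
    d=R.from_euler("xyz",p["orientation"],degrees=True).apply([(uv[0]-p["cx"])/p["fx"],-(uv[1]-p["cy"])/p["fy"],-1])
    return p["position"]+d*(z-p["position"][2])/d[2]
def hullbox(p,xy,d,h,z0=0):
    a=np.linspace(0,2*np.pi,60); r=d/2
    P=np.vstack([np.c_[xy[0]+(r+e)*np.cos(a),xy[1]+(r+e)*np.sin(a),0*a+z] for z,e in((z0,0),(z0+h,.0015))])
    q=cv2.convexHull(proj(p,P).astype(np.float32)); m=cv2.moments(q)
    return np.array([m["m10"]/m["m00"],m["m01"]/m["m00"]]),m["m00"]
def masks(p,thing):
    return [(np.argwhere(t["mask"])[:,::-1].mean(0),t["mask"].sum(),t["score"]) for t in env.trace(p,thing) if t["mask"].any()]
def locate(pics_masks,guess,name,z0=0):
    """per-view centre from mask centroid vs. model hull; returns list"""
    out=[]
    for p,ms in pics_masks:
        c0,A0=hullbox(p,guess,*D[name],z0)
        c,A,s=min(ms,key=lambda m:np.hypot(*(m[0]-c0)))
        x=least_squares(lambda x:hullbox(p,x,*D[name],z0)[0]-c,guess,x_scale=.01).x
        out.append((x.round(4),round(float(A/A0),2),round(float(np.hypot(*(c-c0))),1)))
    return out
E
python3 - <<'E'
from h import *
G={"beaker_25":(.402,.238),"beaker_50":(.429,-.086),"beaker_100":(.44,.09),"beaker_150":(.434,-.215)}
ps=[env.grab_frame(n) for n in("top","scene")]
pm=[(p,masks(p,"beaker_100")) for p in ps]
for n in G: print(n,locate(pm,G[n],n))
for p in ps: print([ (ray(p,c,.0025)[:2].round(4),int(A)) for c,A,s in masks(p,"gauze_1")])
s=env.read_state();print(s["tool_rot"],s["opening"])
E
```

```text
beaker_25 [(array([0.402 , 0.2479]), 0.74, 2.8), (array([0.4004, 0.2439]), 0.97, 1.5)]
beaker_50 [(array([ 0.4263, -0.0835]), 0.94, 1.1), (array([ 0.4264, -0.0846]), 0.83, 0.8)]
beaker_100 [(array([0.4396, 0.0919]), 0.98, 0.6), (array([0.3561, 0.152 ]), 0.91, 26.2)]
beaker_150 [(array([ 0.4383, -0.2146]), 0.94, 1.3), (array([ 0.4393, -0.2187]), 0.96, 2.0)]
[(array([0.6037, 0.1929]), 750), (array([0.6052, 0.0798]), 800), (array([ 0.6023, -0.0269]), 834), (array([ 0.5976, -0.138 ]), 808)]
[(array([ 0.5993, -0.1434]), 1142), (array([0.6031, 0.1871]), 787), (array([0.6075, 0.0757]), 970), (array([ 0.6023, -0.0313]), 1052)]
[-1.79998072e+02 -5.53124627e-04 -1.61046684e+02] 1.0026860438935385
```

The two views agree to about 4 mm. I'll take one close look with the wrist camera over beaker 25.

```bash
python3 - <<'E'
from h import *
for yaw in(90,-90):
    print(yaw,env.inverse_kinematics([.401,.246,.22],[180,0,yaw]))
j1=env.inverse_kinematics([.401,.246,.22],[180,0,-90])
env.goto([.40,-.2,.30],[180,0,-90])
env.goto([.401,.246,.22],[180,0,-90])
p=env.grab_frame("wrist"); im=p["image"].copy()
print(p["position"],p["orientation"],env.read_state()["clock"],env.read_state()["joint_positions"])
ms=masks(p,"beaker_25"); print([(m[0].round(),m[1],round(m[2],2)) for m in ms])
print(locate([(p,ms)],(.401,.246),"beaker_25"))
for xy,n in(((.401,.246),"beaker_25"),((.4396,.09),"beaker_100")):
    a=np.linspace(0,6.283,60);d,h=D[n]
    for z in(0,h): cv2.polylines(im,[proj(p,np.c_[xy[0]+d/2*np.cos(a),xy[1]+d/2*np.sin(a),0*a+z]).astype(int)],1,(0,0,255))
cv2.imwrite("pics/w1.png",im)
E
```

```text
90 [ 51.38506535   6.95373901 -20.56420402   0.         -62.48205697
 128.61493465]
-90 [ 51.38506535   6.95373901 -20.56420402   0.         -62.48205697
 -51.38506535]
[0.40034579 0.16452033 0.38334013] [-1.68683764e+01  3.24205712e-02  1.79938238e+02] 4.4417 [ 5.12883438e+01  6.93507310e+00 -2.05590555e+01  7.13159089e-03
 -6.24902121e+01 -5.13739910e+01]
[(array([319., 172.]), np.int64(1244), 0.83), (array([276.,  15.]), np.int64(1836), 0.81), (array([372.,  75.]), np.int64(3221), 0.58), (array([228., 106.]), np.int64(3385), 0.56)]
[(array([0.3994, 0.2446]), 0.99, 2.0)]
```

View pics/w1.png

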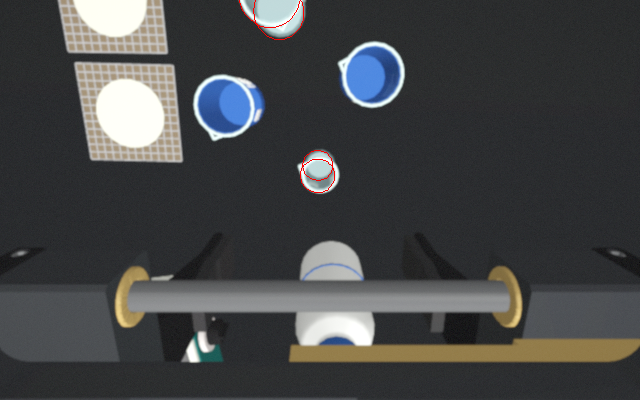

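The predicted rims match the picture: beaker 25 is at pixel (318,172), within 2 mm. The discs of gauze_1 (131,113) and gauze_2 are visible, and the wash bottle is clear of the fingers. I'll place beaker 25.

```bash
cat >> h.py <<'E'
Z={"beaker_25":.030,"beaker_50":.036,"beaker_100":.043,"beaker_150":.05}
O=[180,0,-90]
def pick(n,xy):
    z=Z[n]-.019
    env.gripper_to(min(1,(D[n][0]+.027)/.087))
    env.goto([*xy,.17],O)
    env.move_straight([*xy,z+.045],rate=.25)
    hit=env.move_straight([*xy,z],rate=.08,force_limit=4)
    if hit: print("HIT on way down"); return False
    env.gripper_to(0,8)
    s=env.read_state(); print(n,"opening mm",s["opening"]*87,"ff",s["finger_force"])
    env.move_straight([*xy,z+.12],rate=.15)
    return True
def place(n,xy):
    z=Z[n]-.019+.003
    env.move_straight([*xy,z+.12],rate=.25)
    s=env.read_state(); print("held mm",s["opening"]*87)
    env.move_straight([*xy,z+.012],rate=.15)
    hit=env.move_straight([*xy,z-.003],rate=.03,force_limit=2)
    print("touch",hit,env.read_state()["position"][2]-z)
    env.gripper_to(min(1,(D[n][0]+.027)/.087)); env.dwell(.2)
    env.move_straight([*xy,z+.10],rate=.12)
    print("clock",env.read_state()["clock"])
def discs(p):
    w=cv2.inRange(p["image"],(200,200,200),(255,255,255)); k,_,st,c=cv2.connectedComponentsWithStats(w)
    return [(ray(p,c[i],.003)[:2].round(4),st[i,4]) for i in range(1,k) if st[i,4]>150]
E
python3 - <<'E'
from h import *
print("wrist",discs(env.grab_frame("wrist"))); print("top",discs(env.grab_frame("top")))
if pick("beaker_25",(.3997,.245)): place("beaker_25",(.6035,.190))
cv2.imwrite("pics/t2.png",env.grab_frame("wrist")["image"])
E
```

```text
wrist [(array([0.6053, 0.0929]), np.int32(2132)), (array([0.4396, 0.096 ]), np.int32(611)), (array([0.3465, 0.1474]), np.int32(594)), (array([0.4994, 0.1796]), np.int32(636)), (array([0.6026, 0.1875]), np.int32(3696)), (array([0.401 , 0.2528]), np.int32(396)), (array([0.3735, 0.4613]), np.int32(1625)), (array([0.5692, 0.4993]), np.int32(153))]
top [(array([1.234 , 0.6184]), np.int32(173)), (array([1.2355, 0.5052]), np.int32(176)), (array([1.236 , 0.3908]), np.int32(185)), (array([1.2364, 0.2793]), np.int32(202)), (array([1.2373, 0.165 ]), np.int32(210)), (array([1.2374, 0.0546]), np.int32(239)), (array([ 1.2388, -0.0589]), np.int32(239)), (array([ 1.2387, -0.1713]), np.int32(255)), (array([ 1.2398, -0.284 ]), np.int32(261)), (array([ 1.2398, -0.3986]), np.int32(282)), (array([ 1.2407, -0.5091]), np.int32(295)), (array([ 1.2419, -0.6227]), np.int32(294)), (array([ 1.2418, -0.7359]), np.int32(318)), (array([ 1.2429, -0.8479]), np.int32(329)), (array([ 1.2427, -0.9605]), np.int32(347)), (array([ 1.2441, -1.0735]), np.int32(348)), (array([ 1.2452, -1.1596]), np.int32(180)), (array([1.167
[... 2908 characters left out ...]
7)), (array([0.643 , 0.8965]), np.int32(6021)), (array([ 0.7232, -1.0828]), np.int32(499)), (array([ 0.7341, -1.1496]), np.int32(178)), (array([0.6043, 0.1914]), np.int32(307)), (array([0.6066, 0.0796]), np.int32(307)), (array([ 0.6018, -0.0292]), np.int32(308)), (array([ 0.5975, -0.1395]), np.int32(304)), (array([ 0.4516, -1.0054]), np.int32(253)), (array([0.3074, 0.4526]), np.int32(466)), (array([0.0991, 0.4738]), np.int32(1936)), (array([0.0429, 0.0319]), np.int32(542)), (array([-0.0643,  0.8833]), np.int32(163)), (array([-0.1241,  0.2869]), np.int32(733))]
beaker_25 opening mm 34.50349893936482 ff 8.000044928630814
held mm 34.62399111047175
touch True -0.0007247876155840396
clock 12.7833
```

View pics/t2.png

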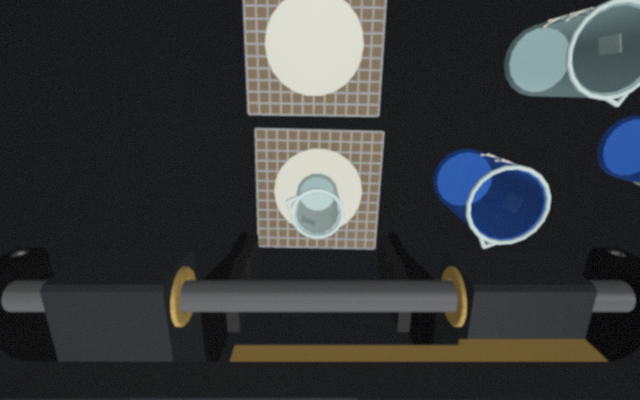

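Beaker 25 stands with its base at pixel (317,190), right at the disc centre (318,190). I'll do the other three the same way.

```bash
python3 - <<'E'
from h import *
T=[("beaker_50",(.4263,-.084),(.6065,.0775)),("beaker_100",(.4396,.0900),(.602,-.0305)),("beaker_150",(.4388,-.2166),(.598,-.141))]
for n,a,b in T:
    if not pick(n,a): break
    if abs(env.read_state()["opening"]*.087-D[n][0])>.004: print("BAD grip",n); break
    place(n,b)
else:
    env.goto([.42,-.2,.30],O); env.goto([.25,-.45,.3],O)
for n in("top","scene"): cv2.imwrite(f"pics/{n}3.png",env.grab_frame(n)["image"])
t=cv2.imread("pics/top3.png")[130:270,180:440]; s=cv2.imread("pics/scene3.png")[120:300,220:440]
cv2.imwrite("pics/fin.png",np.vstack([cv2.resize(t,(560,302)),cv2.resize(s,(560,298))]))
ps=[env.grab_frame(n) for n in("top","scene")]; pm=[(p,masks(p,"beaker_100")) for p in ps]
for n,g in zip(D,[(.6035,.19),(.6065,.0775),(.602,-.0305),(.598,-.141)]): print(n,g,locate(pm,g,n,.003))
E
```

```text
beaker_50 opening mm 42.37649793521326 ff 8.000037427045754
held mm 42.518279370763686
touch True -0.0007345656350539256
clock 21.7917
beaker_100 opening mm 48.84601670033277 ff 8.000129339143314
held mm 48.94332881100886
touch True -0.0008040070977464314
clock 30.075
beaker_150 opening mm 60.83924656333862 ff 8.000154619530804
held mm 60.401071499113925
touch True -0.0006988357219725183
clock 38.4833
beaker_25 (0.6035, 0.19) [(array([0.6045, 0.193 ]), 0.85, 0.9), (array([0.6033, 0.1908]), 0.71, 0.2)]
beaker_50 (0.6065, 0.0775) [(array([ 0.6023, -0.0277]), 1.11, 30.3), (array([0.6075, 0.0754]), 0.94, 0.6)]
beaker_100 (0.602, -0.0305) [(array([ 0.6015, -0.0276]), 0.8, 0.8), (array([ 0.6027, -0.0323]), 0.96, 0.6)]
beaker_150 (0.598, -0.141) [(array([ 0.5994, -0.1405]), 1.02, 0.4), (array([ 0.6042, -0.0346]), 0.66, 34.8)]
```

View pics/fin.png

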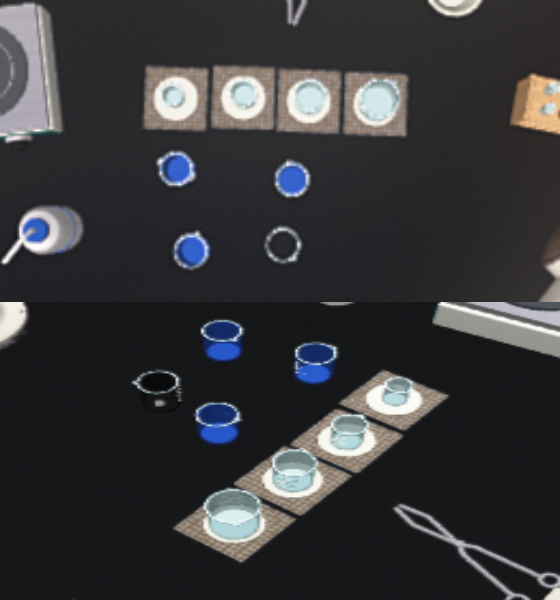

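All four beakers stand upright and centred, smallest to largest away from the hotplate (discs at x≈175, 243, 309 and 377 in the upper half). The look-alikes and the wash bottle haven't moved, so I'm handing in.

```bash
python3 -c "
from workcell import env
print(env.close_job())"
```

```text
the job is handed in; nothing more can be done
None
```

The job is handed in: the final pictures show all four beakers upright and centred on their discs to within a few millimetres, smallest on the gauze nearest the hotplate and largest on the farthest, with the wash bottle and look-alikes left where they were; the hand-in gave no pass or fail verdict.

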